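Zero the tare dial, then pour the pellets into the scale pan

ROBOT

A 6-joint arm with a two-finger parallel gripper is mounted at the origin on a cart in front of the work surface, level with it; the furniture and walls round the work are solid. World frame = base frame: x ahead of the robot, y to its left, z up, the work surface at z = 0. Lengths are in m, angles in rad, forces in N, time in s.
With the tool pointing down it reaches from about 0.425 to 0.95 m from the base axis. Payload 14.7 kg.
Tool frame: the origin (TCP) lies on the centre line of the jaws, within the pads' length; the fingertips stand 22 mm ahead of it and the grasp point (between the pads) lies 3 mm ahead of it; z points along the fingers, y is the line along which they close (so a half turn about z gives the same grasp; the last joint's range is limited). The gripper opens to 85 mm and grips with 20 to 120 N. Pads are 22 mm wide; open, the fingers measure 114 mm over their backs; the gripper's body (76 mm by 85 mm) begins 54 mm behind the grasp point. The pads swing forward as they close: fully open they stand 13 mm farther back than shut.
Start: joints at [1.09, 0.48, 1.596, -0, 1.065, -0.047], TCP at [0.273, 0.59, 0.253] pointing down, gripper open.
Joint ranges: [-2.75, 2.75], [-0.82, 2.05], [0.23, 2.67], [-1.56, 4.7], [0.09, 2.69], [-2.92, 2.92]. Speed limits (rad/s): [1.89, 1.89, 2.39, 3.01, 3.01, 3.01].

INTERFACE

Orientations are given as a rotation vector (axis times angle).
In Python, from workcell import movep, line_to, move_j, ungrasp, clamp, pause, inverse_kinematics, capture, IKError, job_done, read_clock, read_q, read_qd, read_joint_efforts, read_tool_pos, read_tcp_rot, read_force, read_torque, read_width, read_finger_force gives the robot as it stands. Calls block until the motion is done:
- movep(position, orientation): joint-space move of the TCP to a pose.
- line_to(position, attitude=None, speed=0.15, force_limit=None): straight line of the TCP; attitude=None keeps the orientation; speed is the mean speed in m/s. With force_limit (N) it stops when the force on the tool has changed by that much, and returns True; else False.
- move_j(angles): joint-space move.
- ungrasp() and clamp(): open the fingers fully, or close them until they stop; the grip force is fixed at half the most.
- pause(seconds).
- inverse_kinematics(position, orientation): joint angles nearest the present ones, or None.
- capture(name): name is "scene" or "top" or "wrist"; returns a dict with "color" (384x512x3 uint8, red, green, blue), "vfov" (degrees; the focal length in pixels is half the picture's height over the tangent of half this angle, whatever the lens; pixels are square), "cx", "cy" (the principal point, pixels), "pose" (4x4, takes a point from camera to world coordinates). Camera axes: x right, y down, z forward; pixel columns grow to the right and rows downward; lengths in m; the calibration is good to about 2 mm. A picture is of the moment at which its call begins. There is no depth.
A pose or a line that the arm cannot do raises IKError and nothing moves.
- job_done(): hands the job in; it is judged then, once.
Readings, each from a call of its own:
- read_clock(): time.
- read_q(): joint angles.
- read_qd(): joint speeds.
- read_joint_efforts(): joint torques, N m.
- read_tool_pos(): TCP position.
- read_tcp_rot(): TCP orientation.
- read_force(): force on the tool from outside, world axes, zero at the start.
- read_torque(): the same for the moment, N m.
- read_width(): finger opening in m.
- read_finger_force(): force on a finger pad.
Only numpy, scipy, OpenCV 4.12 (cv2) and the standard library are available. Lean on these libraries where they do the work, as an engineer would, in place of code of your own. Each camera call takes 0.05 s, during which the arm holds its last target. There are 200 camera calls.

TASK

The scale still has the last job's tare on it: turn its tare knob until the white pointer stands at the zero mark and let go. Then take the pouring scoop and pour all six pellets out of it into the scale's pan, and stand the empty scoop upright on the worktop again. Leave the knob at zero and do not push the bottles, jar, carton or card box about.

Things in the scene. Friction and masses are not known exactly. Their poses are not given: they have to be found in the camera images.
- scale: counter scale, a white low housing 170 (x) x 290 (y) x 55 mm, fixed to the worktop. Origin: centre of its underside; x points to its back, y to its left as seen from its front, z up. On top stand, on its y axis, the round steel pan (centre y = +68 mm) and the tare dial (centre y = -92 mm).
- pan_in (a point): centre of the inner floor of the scale's pan, 69 mm above the worktop. The pan is a fixed open steel bowl, flaring from 112 mm outside diameter at the foot to 156 mm at the rim, wall 3 mm; its rim lies 46 mm above this point (115 mm above the worktop).
- tare_knob (a joint): angle of the scale's black tare knob, rad, about a vertical axis; positive is anticlockwise seen from above. 0: its white pointer is at the zero mark, the broad black bar on the front (-x) side of the aluminium dial plate; ticks every 10 degrees elsewhere (long: 30). Starts at 0.8 to 2.6, turns between -2.9 and 2.9, needs about 0.06 N m and stays where it is left.
- knob_grip (a point): point on the knob's axis, 86.5 mm above the worktop. The knob is a disc (68 mm diameter, 58.5 to 68.5 mm above the worktop) with an upright bar on it to grip: 64 mm long, 14 mm thick, up to 101.5 mm above the worktop. This point turns with the knob: its x lies along the bar; the white pointer nose (44 mm from the axis) and the white line on the bar point to its -x.
- scoop: loose aluminium pouring scoop, 0.13 to 0.22 kg: tray 108 (x) x 77 (y) mm, side walls 45 mm high, 4 mm thick. Origin: centre of its underside; z up; the open spout points to its -x. Inside, a flat floor 4 mm thick (x = +45 to -5 mm) goes over into a ramp that rises at 30 degrees to the spout: pellets lie still while it is level and roll out when it is tipped spout-down by 50 to 60 degrees.
- scoop_grip (a point): middle of the scoop's grey upright grip plate, at x = +51, y = 0, z = +91 mm in the scoop's frame; axes as the scoop's. The plate stands at the scoop's back: 12 mm thick (along x, from +45 to +57 mm), 56 mm wide (y), rising to 115 mm above the scoop's underside, 70 mm higher than the walls.
- scoop_lip (a point): middle of the scoop's pouring edge: x = -56, y = 0, z = +33 mm in the scoop's frame.
- box_of_cards: bystander: grey open card box with clear back screen, 105 x 116 x 62 mm. Origin: centre of its underside.
- small_bottle: bystander: brown bottle, 44 mm diameter, 100 mm high. Origin: centre of its underside.
- jar: bystander: white lidded jar, 68 mm diameter, 50 mm high. Origin: centre of its underside.
- big_bottle: bystander: brown bottle, 64 mm diameter, 135 mm high. Origin: centre of its underside.
- carton: bystander: upright folding carton, 52 x 60 x 110 mm. Origin: centre of its underside.
- pellet_1_center (a point): centre of one of six white balls (dispensing pellets), 20 mm diameter, 10 g, which start in the scoop
- pellet_2_center (a point): centre of one of six white balls (dispensing pellets), 20 mm diameter, 10 g, which start in the scoop
- pellet_3_center (a point): centre of one of six white balls (dispensing pellets), 20 mm diameter, 10 g, which start in the scoop
- pellet_4_center (a point): centre of one of six white balls (dispensing pellets), 20 mm diameter, 10 g, which start in the scoop
- pellet_5_center (a point): centre of one of six white balls (dispensing pellets), 20 mm diameter, 10 g, which start in the scoop
- pellet_6_center (a point): centre of one of six white balls (dispensing pellets), 20 mm diameter, 10 g, which start in the scoop

How it is judged:
By the outcome, as a careful person would: the job done as asked, in the order asked, and still so for the second after the job is handed in, with the robot touching nothing.
It also fails if it takes over 72 s, if anything falls off the work surface, if the arm or the gripper's body presses on something with over 40 N, if the wrist force passes 120 N, or if a joint passes its speed limit or range.

## Working session

There is one attempt and no reset: what is moved stays moved. The work goes in short steps, each a Python script; the robot and the scene stay as the last script left them, time stands still between calls to the robot, and variables do not carry over. Pictures are saved under pics/ and viewed, at most 10 in all, crops included, and the job is handed in when it is done.

```bash
mkdir -p pics; ls; python3 - <<'E'
from workcell import *
import cv2, numpy as np
for n in ("scene","top"):
    c=capture(n); cv2.imwrite(f"pics/{n}0.png",c["color"][:,:,::-1]); np.savez(f"pics/{n}0.npz",**c)
    print(n,c["vfov"],c["cx"],c["cy"],np.round(c["pose"],4).tolist())
print(read_clock(),read_tcp_rot(),read_tool_pos())
E
```

```text
pics
scene 51.52896682709976 252.09740280431737 193.42109178303448 [[0.7057, -0.3019, 0.641, -0.1244], [-0.7084, -0.2847, 0.6458, -0.635], [-0.0125, -0.9098, -0.4148, 0.5153], [0.0, 0.0, 0.0, 1.0]]
top 54.417882189400565 253.7138491363792 191.04535668872415 [[-0.0007, -0.9925, 0.1222, 0.3551], [-0.9999, -0.0013, -0.0168, 0.0232], [0.0168, -0.1222, -0.9924, 1.3417], [0.0, 0.0, 0.0, 1.0]]
0.1 [-6.76040774e-01 -3.06771397e+00  1.60360378e-03] [0.27302746 0.58950396 0.25274269]
```

View pics/top0.png

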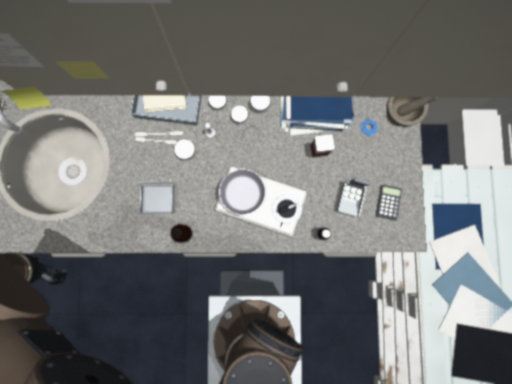

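View pics/scene0.png

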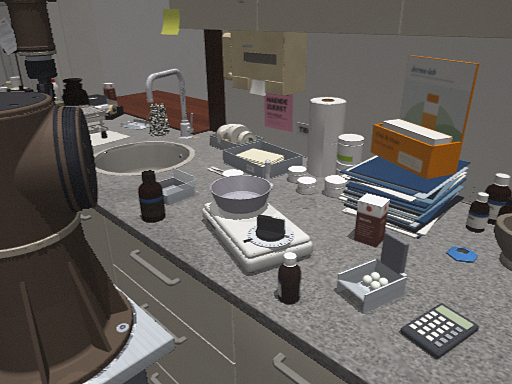

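The top view shows the pan at (242,190), the knob at (287,208) and the scoop at (352,198), with its plate at about (360,183). The small bottle is at (323,233), the carton at (322,146), the card box at (158,198) and the big bottle at (181,233). The scene view shows the same layout, with the scoop's plate at (395,255) and its spout pointing to the robot's side. I'll enlarge the working area next.

```bash
cat > h.py <<'E'
from workcell import *
import numpy as np, cv2
from scipy.spatial.transform import Rotation as R
def ray(c,u,v):
    f=c["color"].shape[0]/2/np.tan(np.radians(float(c["vfov"]))/2)
    P=np.asarray(c["pose"]); d=P[:3,:3]@np.array([(u-c["cx"])/f,(v-c["cy"])/f,1.]); return P[:3,3],d
def onz(c,u,v,z):
    o,d=ray(c,u,v); return o+d*(z-o[2])/d[2]
def proj(c,p):
    f=c["color"].shape[0]/2/np.tan(np.radians(float(c["vfov"]))/2)
    P=np.asarray(c["pose"]); q=P[:3,:3].T@(np.asarray(p)-P[:3,3]); return np.array([c["cx"]+f*q[0]/q[2],c["cy"]+f*q[1]/q[2]])
def down(a):
    "tool z down, tool y (closing line) at world angle a"
    y=np.array([np.cos(a),np.sin(a),0]); z=np.array([0,0,-1.]); return R.from_matrix(np.c_[np.cross(y,z),y,z]).as_rotvec()
def snap(n,name):
    c=capture(n); cv2.imwrite(f"pics/{name}.png",c["color"][:,:,::-1]); np.savez(f"pics/{name}.npz",**c); return c
E
python3 - <<'E'
from h import *
c=dict(np.load("pics/top0.npz")); im=c["color"][:,:,::-1]
cv2.imwrite("pics/topc.png",cv2.resize(im[135:250,210:405],None,fx=4,fy=4,interpolation=cv2.INTER_CUBIC))
for n,u,v,z in [("pan",242,190,.115),("knob",287,208,.1),("scoop",352,198,.04),("plate",360,183,.115),("sb",323,233,.1),("carton",322,143,.11),("h1",231,168,.055),("h2",306,190,.055),("h3",294,234,.055),("h4",217,212,.055)]: print(n,onz(c,u,v,z).round(3))
print(R.from_rotvec(read_tcp_rot()).as_matrix().round(2).tolist())
E
```

```text
pan [0.51  0.041 0.115]
knob [ 0.451 -0.109  0.1  ]
scoop [ 0.491 -0.345  0.04 ]
plate [ 0.534 -0.352  0.115]
sb [ 0.368 -0.227  0.1  ]
carton [ 0.671 -0.229  0.11 ]
h1 [0.595 0.081 0.055]
h2 [ 0.518 -0.181  0.055]
h3 [ 0.365 -0.137  0.055]
h4 [0.441 0.128 0.055]
[[-0.91, 0.42, -0.0], [0.42, 0.91, -0.0], [0.0, -0.0, -1.0]]
```

View pics/topc.png

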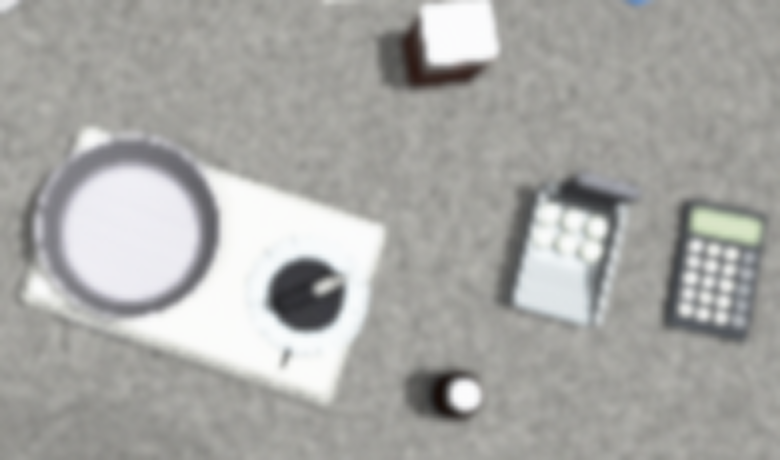

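Measured so far: pan to knob is 161 mm against 160 mm nominal, and the scale's yaw is about -16°. The pointer is at (340,280) and the zero bar at (287,358) in the crop, so the knob is at about +131°. The scoop's yaw is about -10°. I'll go above the knob with the grasp option whose wrist range allows the full turn, and look with the wrist camera.

```bash
python3 - <<'E'
from h import *
for k in (25,205):
    for e in (k,k-131):
        q=inverse_kinematics([.451,-.109,.096],down(np.radians(e))); print(e,None if q is None else np.round(q,3))
# pellet/scoop overview pose on the way
k=25
for k in (25,205):
    if all(inverse_kinematics([.451,-.109,z],down(np.radians(e))) is not None for e in (k,k-135) for z in (.096,.3)): break
print(k)
movep([.451,-.109,.33],down(np.radians(k))); print(read_clock(), read_q())
snap("wrist","w0")
E
```

```text
25 [-0.302  0.474  2.153 -0.     0.515 -0.739]
-106 [-0.302  0.474  2.153 -0.     0.515  1.548]
205 [-0.302  0.474  2.153  0.     0.515  2.403]
74 [-0.302  0.474  2.153 -0.     0.515 -1.594]
25
2.6667 [-3.01411828e-01  1.35446183e-01  1.90256097e+00  1.52637684e-04
  1.10365749e+00 -7.38665583e-01]
```

View pics/w0.png

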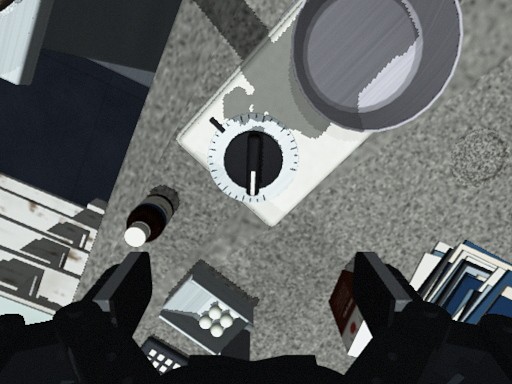

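The wrist view shows the knob centre at (254,158), its white line at (253,182) and the zero bar at (217,124). The pan is at upper right and the scoop at (210,305). I'll fit the dial ticks, zero bar and white line on their own planes.

```bash
cat > knob.py <<'E'
from h import *
def measure(c, g):
    """knob axis, zero direction, pointer direction (world angles, deg), from ticks/bar/line near the guess g"""
    im=np.asarray(c["color"]); gray=cv2.resize(im.min(2),None,fx=4,fy=4,interpolation=cv2.INTER_CUBIC)
    hi=cv2.adaptiveThreshold(gray,255,cv2.ADAPTIVE_THRESH_MEAN_C,cv2.THRESH_BINARY_INV,41,25)
    n,lab,st,ce=cv2.connectedComponentsWithStats(hi)
    T=[]; 
    for i in range(1,n):
        if st[i,4]<8 or st[i,4]>1500: continue
        u,v=(ce[i]+.5)/4-.5; p=onz(c,u,v,.0575)[:2]; r=np.linalg.norm(p-g)
        if .035<r<.062: T.append([*p,r,st[i,4]])
    T=np.array(T); a=np.c_[2*T[:,:2],np.ones(len(T))]; keep=np.ones(len(T),bool)
    for _ in range(6):
        s=np.linalg.lstsq(a[keep],(T[keep,:2]**2).sum(1),rcond=None)[0]; r=np.hypot(*(T[:,:2]-s[:2]).T); rr=np.median(r[keep]); keep=abs(r-rr)<.0035
    cen=s[:2]; z=T[T[:,3].argmax()]; 
    zd=np.degrees(np.arctan2(*(z[:2]-cen)[::-1]))
    n,lab,st,ce=cv2.connectedComponentsWithStats((gray>130).astype(np.uint8)); W=None
    for i in range(1,n):
        u,v=(ce[i]+.5)/4-.5; p=onz(c,u,v,.1015)[:2]
        if 60<st[i,4]<4000 and np.linalg.norm(p-cen)<.034 and (W is None or st[i,4]>W[0]): W=(st[i,4],p)
    print("ticks",keep.sum(),"r",rr.round(4),"cen",cen.round(4),"zero bar area",z[3],"r",np.hypot(*(z[:2]-cen)).round(4),"zero dir",zd.round(1))
    if W: print("line",W[0],W[1].round(4),"r",np.linalg.norm(W[1]-cen).round(4),"dir",np.degrees(np.arctan2(*(W[1]-cen)[::-1])).round(1))
    return cen,zd
if __name__=="__main__":
    c=dict(np.load("pics/w0.npz")); measure(c,onz(c,254,158,.0685)[:2])
    g=cv2.GaussianBlur(c["color"].min(2),(3,3),0)
    for z,uvs in ((.115,[(377,130),(291,40),(464,40)]),): print([onz(c,*q,z).round(4) for q in uvs])
    print("housing corners",[onz(c,*q,.055).round(4)[:2] for q in ((178,138),(272,226))])
    t=dict(np.load("pics/top0.npz")); print("tick centre reproj top", proj(t,[*onz(c,254,158,.0685)[:2],.0685]))
E
python3 knob.py
```

```text
ticks 33 r 0.0493 cen [ 0.4516 -0.1087] zero bar area 1333.0 r 0.0628 zero dir 143.2
[array([ 0.5435, -0.023 ,  0.115 ]), array([0.4318, 0.0131, 0.115 ]), array([0.5729, 0.0793, 0.115 ])]
housing corners [array([ 0.3635, -0.1242]), array([ 0.5088, -0.1756])]
tick centre reproj top [285.18482678 208.68138481]
```

```bash
python3 - <<'E'
from h import *
c=dict(np.load("pics/w0.npz")); cen=np.array([.4516,-.1087])
# polar unwrap of dial plane z=.0575 and bar top z=.1015
g=c["color"].astype(np.float32).mean(2)
def unwrap(z,rs):
    th=np.radians(np.arange(0,360,.5)); out=np.zeros((len(rs),len(th)))
    for i,r in enumerate(rs):
        uv=np.array([proj(c,[cen[0]+r*np.cos(t),cen[1]+r*np.sin(t),z]) for t in th],np.float32)
        out[i]=cv2.remap(g,uv[None,:,0].copy(),uv[None,:,1].copy(),cv2.INTER_CUBIC)[0]
    return np.degrees(th),out
th,o=unwrap(.0575,np.arange(.046,.0525,.001)); p=o.mean(0)
z=np.sum((255-p)*np.exp(1j*np.radians(36*th))); print("tick phase mod10",np.degrees(np.angle(z))/36 %10, abs(z)/np.sum(255-p))
for r in np.arange(.05,.066,.002):
    th,o=unwrap(.0575,[r]); s=(th>140)&(th<185); w=np.clip(120-o[0][s],0,None); print(r.round(3),o[0][s].min().round(), (w@th[s]/max(w.sum(),1)).round(1), th[s][w>0][[0,-1]] if w.any() else "")
th,o=unwrap(.1015,np.arange(.012,.03,.002)); p=o.mean(0); s=p>130; print("line",th[s], (p[s]@np.where(th[s]>180,th[s]-360,th[s])/p[s].sum()))
# pan rim: fit circle on z=.115 of edge points along rays from approx centre
pc=np.array([.504,.041])
hsv=cv2.Canny(cv2.GaussianBlur(c["color"],(3,3),0),40,100); v,u=np.nonzero(hsv)
P=np.array([onz(c,a,b,.115)[:2] for a,b in zip(u,v)])
for tol in (.012,.006,.004,.003,.002,.002,.002):
    d=np.hypot(*(P-pc).T); k=abs(d-.078)<tol
    f=np.linalg.lstsq(np.c_[2*P[k],np.ones(k.sum())],(P[k]**2).sum(1),rcond=None)[0]; pc=f[:2]; 
print("pan",pc,np.sqrt(f[2]+pc@pc),k.sum(), "dist",np.linalg.norm(pc-cen),"dir y",np.degrees(np.arctan2(*(pc-cen)[::-1])))
E
```

```text
tick phase mod10 1.1321766034333232 0.20839395827246768
0.05 25.0 161.5 [141. 172.]
0.052 24.0 160.9 [140.5 164.5]
0.054 29.0 161.5 [158.5 164.5]
0.056 25.0 161.8 [159.5 164.5]
0.058 15.0 161.6 [159. 164.]
0.06 21.0 161.4 [159. 164.]
0.062 25.0 161.7 [159.5 164. ]
0.064 27.0 161.7 [159.5 164. ]
line [286.  286.5 287.  287.5 288.  288.5 289.  289.5 290.  290.5 291.  291.5
 292.  292.5 293.  293.5 294.  294.5 295.  295.5 296.  296.5 297.  297.5
 298.  298.5] -67.76339995718885
pan [0.50287689 0.04170226] 0.07789705106679033 310 dist 0.15890298474267908 dir y 71.17413288109124
```

The dial centre (0.4516, -0.1087) and the pan centre (0.5029, 0.0417) are 158.9 mm apart, against 160 nominal. The zero direction is 161.2°, and ticks, bar and pan line all agree. The pointer is at -67.8°, so the knob must turn by -131°.

```bash
python3 - <<'E'
from h import *
k=np.array([.4516,-.1087]); a=np.radians(22.2)
movep([*k,.15],down(a)); print(line_to([*k,.096],down(a),speed=.08,force_limit=15), read_tool_pos().round(4))
clamp(); print("w",read_width(),read_force().round(1),read_q().round(3))
q=np.array(read_q()); q2=np.array(inverse_kinematics(read_tool_pos(),down(a-np.radians(131)))); print(q2.round(3))
for s in np.linspace(0,1,5)[1:]:
    move_j(q+(q2-q)*s); print(s,read_force().round(1),read_torque().round(2),read_width())
pause(.2); ungrasp(); p=read_tool_pos(); line_to([p[0],p[1],.17],speed=.12)
movep([*k,.33],down(np.radians(22.2-70))); snap("wrist","w1"); print(read_clock())
E
```

```text
False [ 0.4519 -0.1088  0.0964]
w 0.013071422274223546 [2.7 4.7 5.8] [-3.010e-01  4.740e-01  2.151e+00  1.000e-03  5.160e-01 -6.890e-01]
[-0.301  0.474  2.15  -0.     0.517  1.598]
0.25 [ 4.   3.8 -1.6] [ 0.71 -0.39 -0.04] 0.013145364901816791
0.5 [ 6.5  2.5 -5. ] [ 0.54 -0.83 -0.1 ] 0.012907284963714806
0.75 [ 7.2 -1.9 -7.7] [-0.23 -1.03 -0.05] 0.012768155283535757
1.0 [ 5.7 -9.6 -8.4] [-1.47 -0.82 -0.04] 0.012881233645808511
10.1917
```

View pics/w1.png

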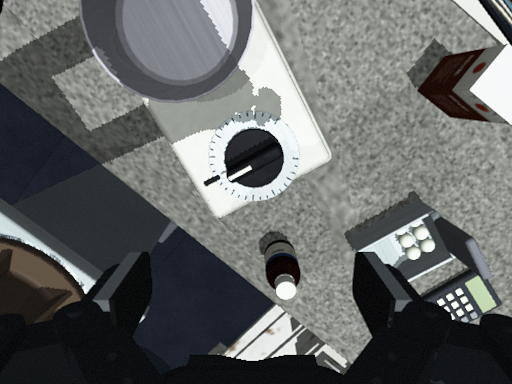

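The white line (240,172) now points straight at the zero bar (211,181). I'll measure the residual, then look at the scoop from above and check the pouring options with IK.

```bash
cat > lineang.py <<'E'
from h import *
def linedir(c,cen,guess):
    g=np.asarray(c["color"]).astype(np.float32).mean(2); th=np.arange(guess-30,guess+30,.5); p=0
    for r in np.arange(.012,.03,.002):
        uv=np.array([proj(c,[cen[0]+r*np.cos(t),cen[1]+r*np.sin(t),.1015]) for t in np.radians(th)],np.float32)
        p=p+cv2.remap(g,uv[None,:,0].copy(),uv[None,:,1].copy(),cv2.INTER_CUBIC)[0]/9
    w=np.clip(p-110,0,None); return w@th/w.sum(), p.max()
E
python3 - <<'E'
from h import *; from lineang import linedir
print("line dir",linedir(dict(np.load("pics/w1.npz")),[.4516,-.1087],161), "w0",linedir(dict(np.load("pics/w0.npz")),[.4516,-.1087],-68))
# tcp for pour
pan=np.array([.5029,.0417])
def tool(head,phi,off=.03,flip=0):
    S=R.from_euler("z",head)*R.from_euler("y",-phi)          # scoop attitude
    lip=np.array([*(pan+off*np.array([np.cos(head),np.sin(head)])),.124+.033*np.cos(phi)+.002*np.sin(phi)])
    T=S*R.from_matrix(np.c_[[0,-1,0],[1,0,0],[0,0,1]]@np.diag([1,1,1.])) 
    y=S.apply([1,0,0])*(-1 if flip else 1); z=S.apply([0,0,-1]); M=np.c_[np.cross(y,z),y,z]
    g=lip+S.apply([.107,0,.058]); return g-z*.003, R.from_matrix(M).as_rotvec()
lo=np.array([-2.75,-.82,.23,-1.56,.09,-2.92]);hi=np.array([2.75,2.05,2.67,4.7,2.69,2.92])
for f in (0,1):
    for h in range(-180,180,20):
        qs=[inverse_kinematics(*tool(np.radians(h),np.radians(p),flip=f)) for p in (0,20,40,58)]
        if all(q is not None for q in qs): print(f,h,[round(float(min((np.array(q)-lo).min(),(hi-np.array(q)).min())),2) for q in qs], np.round(qs[-1],2), np.round(qs[0],2))
y=np.radians(-12)
for a in (y,y+np.pi):
    q=inverse_kinematics([.53,-.36,.1],down(a)); print(a,q)
movep([.45,-.33,.36],down(y)); snap("wrist","w2"); print(read_clock())
E
```

```text
line dir (np.float64(164.06821783485427), np.float32(256.51706)) w0 (np.float64(-67.81020176446057), np.float32(250.82846))
0 -140 [0.5, 0.32, 0.19, 0.14] [ 0.25  0.75  1.5  -0.39  1.84  2.78] [-0.19  0.18  2.17 -0.    0.79  2.25]
0 -120 [0.58, 0.6, 0.37, 0.27] [ 0.36  0.69  1.62 -0.58  1.69  2.65] [-0.24  0.24  2.09 -0.    0.81  1.85]
0 -100 [0.67, 0.72, 0.54, 0.36] [ 0.45  0.62  1.78 -0.76  1.51  2.56] [-0.25  0.3   2.   -0.    0.84  1.49]
0 -80 [0.77, 0.72, 0.69, 0.39] [ 0.52  0.54  1.96 -0.97  1.31  2.53] [-0.23  0.36  1.9  -0.    0.88  1.16]
0 -60 [0.83, 0.67, 0.58, 0.32] [ 0.56  0.46  2.16 -1.24  1.11  2.55] [-0.19  0.42  1.81 -0.    0.92  0.86]
0 -40 [0.86, 0.56, 0.37, 0.06] [0.52 0.38 2.36 4.64 0.93 2.65] [-0.13  0.46  1.73 -0.    0.95  0.57]
0 -20 [0.89, 0.47, 0.11, 0.06] [0.37 0.31 2.52 4.03 0.8  2.86] [-0.06  0.49  1.68 -0.    0.98  0.29]
0 20 [0.89, 0.46, 0.2, 0.0] [-0.3   0.29  2.58  2.35  0.81 -2.92] [ 0.09  0.5   1.66 -0.    0.98 -0.26]
0 40 [0.87, 0.55, 0.44, 0.2] [-0.49  0.34  2.44  1.71  0.92 -2.72] [ 0.16  0.48  1.7  -0.    0.96 -0.54]
0 60 [0.85, 0.66, 0.53, 0.32]
[... 1850 characters left out ...]
39  1.85 -0.    0.9   2.01]
1 100 [0.72, 0.72, 0.75, 0.81] [-0.43  0.59  1.86  0.78  1.47  0.56] [ 0.29  0.33  1.95 -0.    0.86  1.69]
1 120 [0.62, 0.73, 0.85, 0.98] [-0.33  0.66  1.69  0.59  1.65  0.49] [ 0.29  0.27  2.05 -0.    0.83  1.34]
1 140 [0.53, 0.73, 0.94, 0.89] [-0.22  0.72  1.55  0.41  1.8   0.37] [ 0.24  0.21  2.14 -0.    0.8   0.94]
1 160 [0.47, 0.74, 1.0, 0.78] [-0.1   0.77  1.45  0.22  1.91  0.21] [ 0.15  0.16  2.2  -0.    0.78  0.5 ]
-0.20943951023931956 [-6.43969864e-01  6.42980120e-01  1.74112452e+00 -4.44089210e-16
  7.57488012e-01 -4.34530354e-01]
2.9321531433504737 [-6.43969864e-01  6.42980120e-01  1.74112452e+00 -1.33226763e-15
  7.57488012e-01  2.70706230e+00]
11.2333
```

View pics/w2.png

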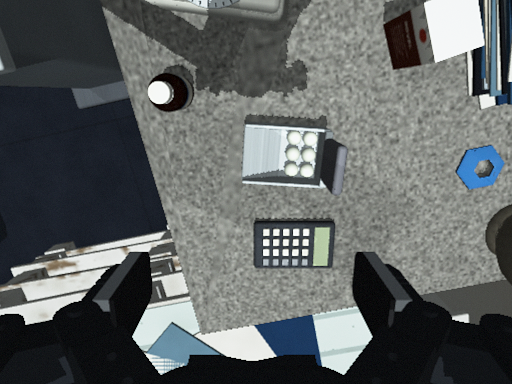

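The scoop tray is at about (243..327, 115..190) with its plate top at (338,167), and all six pellets are inside. The line reading of 164° may be biased by the white dial, so I'll recheck it by radius. I'll also take an enlarged crop of the scoop.

```bash
python3 - <<'E'
from h import *
c=dict(np.load("pics/w1.npz")); cen=[.4516,-.1087]; g=c["color"].astype(np.float32).mean(2)
th=np.arange(130,195,1.)
for z,rs in ((.1015,np.arange(.008,.033,.003)),(.0575,(.054,.058,.062))):
  for r in rs:
    uv=np.array([proj(c,[cen[0]+r*np.cos(t),cen[1]+r*np.sin(t),z]) for t in np.radians(th)],np.float32)
    p=cv2.remap(g,uv[None,:,0].copy(),uv[None,:,1].copy(),cv2.INTER_CUBIC)[0]
    s=p>130 if z>.1 else p<100; print(z,round(r,3),th[s].mean() if s.any() else None,th[s])
w=dict(np.load("pics/w2.npz")); cv2.imwrite("pics/w2c.png",cv2.resize(w["color"][105:205,230:360,::-1],None,fx=6,fy=6,interpolation=cv2.INTER_CUBIC))
E
```

```text
0.1015 0.008 168.5 [151. 152. 153. 154. 155. 156. 157. 158. 159. 160. 161. 162. 163. 164.
 165. 166. 167. 168. 169. 170. 171. 172. 173. 174. 175. 176. 177. 178.
 179. 180. 181. 182. 183. 184. 185. 186.]
0.1015 0.011 166.5 [155. 156. 157. 158. 159. 160. 161. 162. 163. 164. 165. 166. 167. 168.
 169. 170. 171. 172. 173. 174. 175. 176. 177. 178.]
0.1015 0.014 165.5 [156. 157. 158. 159. 160. 161. 162. 163. 164. 165. 166. 167. 168. 169.
 170. 171. 172. 173. 174. 175.]
0.1015 0.017 164.5 [156. 157. 158. 159. 160. 161. 162. 163. 164. 165. 166. 167. 168. 169.
 170. 171. 172. 173.]
0.1015 0.02 164.5 [158. 159. 160. 161. 162. 163. 164. 165. 166. 167. 168. 169. 170. 171.]
0.1015 0.023 163.5 [158. 159. 160. 161. 162. 163. 164. 165. 166. 167. 168. 169.]
0.1015 0.026 177.64285714285714 [159. 160. 161. 162. 163. 164. 165. 166. 167. 168. 177. 178. 179. 180.
 181. 182. 183. 184. 185. 186. 187. 188. 189. 190. 191. 192. 193. 194.]
0.1015 0.029 168.65 [133. 134. 137. 138. 139. 140. 141. 142. 143. 159. 160. 161. 162. 163.
 164. 165. 166. 167. 168. 174. 175. 176. 177. 178. 179. 180. 181. 182.
 183. 184. 185. 186. 187. 188. 189. 190. 191. 192. 193. 194.]
0.1015 0.032 162.25 [130. 131. 132. 133. 134. 135. 136. 137. 138. 139. 140. 141. 142. 143.
 144. 145. 147. 148. 149. 150. 151. 152. 153. 154. 155. 156. 157. 158.
 159. 160. 161. 162. 163. 164. 165. 166. 167. 168. 169. 170. 171. 172.
 173. 174. 175. 176. 177. 178. 179. 180. 181. 182. 183. 184. 185. 186.
 187. 188. 189. 190. 191. 192. 193. 194.]
0.0575 0.054 161.5 [159. 160. 161. 162. 163. 164.]
0.0575 0.058 161.5 [159. 160. 161. 162. 163. 164.]
0.0575 0.062 161.5 [160. 161. 162. 163.]
```

View pics/w2c.png

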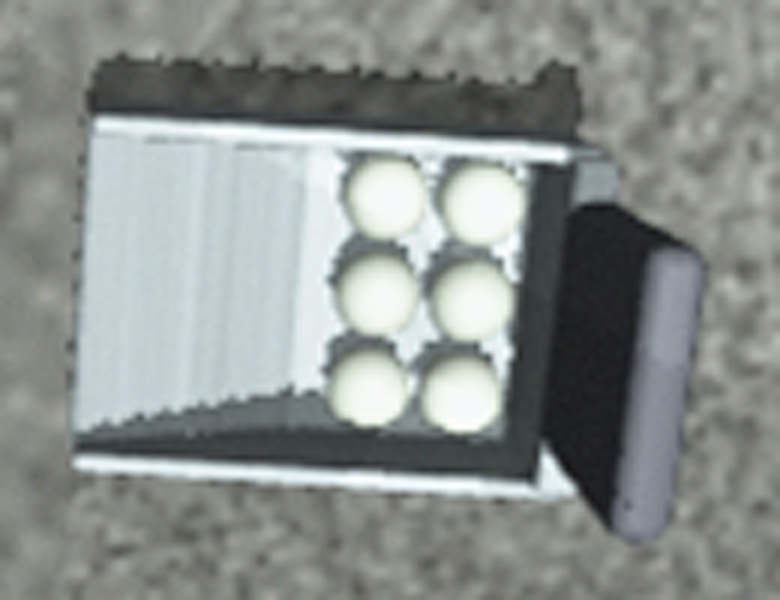

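```bash
python3 - <<'E'
from h import *
for n,g0 in (("w0",-68),("w1",161)):
    c=dict(np.load(f"pics/{n}.npz")); cen=np.array([.4516,-.1087]); d=np.array([np.cos(np.radians(g0)),np.sin(np.radians(g0))]); m=np.array([-d[1],d[0]])
    g=c["color"].astype(np.float32).mean(2); t=np.arange(-.006,.0062,.0002); P=[]
    for r in np.arange(.009,.026,.001):
        uv=np.array([proj(c,[*(cen+r*d+s*m),.1015]) for s in t],np.float32); p=cv2.remap(g,uv[None,:,0].copy(),uv[None,:,1].copy(),cv2.INTER_CUBIC)[0]
        w=np.clip(p-100,0,None); P.append([r,w@t/w.sum()])
    P=np.array(P); f=np.polyfit(P[:,0],P[:,1],1); print(n,"dir",g0+np.degrees(np.arctan(f[0])),"offset mm",f[1]*1e3,"res",np.std(P[:,1]-np.polyval(f,P[:,0]))*1e3)
w=dict(np.load("pics/w2.npz")); px=lambda x,y:(230+x/6-.42,105+y/6-.42)
A={k:onz(w,*px(*v[:2]),v[2]) for k,v in dict(p1=(677,247,.115),p2=(637,539,.115),fu=(92,117,.045),fl=(75,464,.045),bu=(570,157,.045),bl=(540,492,.045)).items()}
for k,v in A.items(): print(k,v.round(4))
ang=lambda v:np.degrees(np.arctan2(v[1],v[0])).round(1); L=lambda v:np.linalg.norm(v).round(4)
print("plate len",L(A["p1"]-A["p2"]),"yaw",ang(A["p1"]-A["p2"])-90,"front w",L(A["fu"]-A["fl"]),ang(A["fu"]-A["fl"])-90,"sides",L(A["bu"]-A["fu"]),ang(A["bu"]-A["fu"]),L(A["bl"]-A["fl"]),ang(A["bl"]-A["fl"]))
pm=(A["p1"]+A["p2"])/2; fm=(A["fu"]+A["fl"])/2; print("plate mid",pm,"front mid",fm,"dist",L((pm-fm)[:2]),ang(pm-fm))
E
```

```text
w0 dir -66.48207949541484 offset mm -0.4514960303890496 res 0.05477466460310339
w1 dir 161.3090367299554 offset mm 1.036060093685121 res 0.060254046540438755
p1 [ 0.5466 -0.3315  0.115 ]
p2 [ 0.532  -0.3837  0.115 ]
fu [ 0.447  -0.2932  0.045 ]
fl [ 0.4275 -0.3652  0.045 ]
bu [ 0.543 -0.322  0.045]
bl [ 0.5258 -0.3925  0.045 ]
plate len 0.0542 yaw -15.599999999999994 front w 0.0746 -15.200000000000003 sides 0.1002 -16.7 0.102 -15.5
plate mid [ 0.53929945 -0.35760991  0.115     ] front mid [ 0.43723741 -0.32923029  0.045     ] dist 0.1059 -15.5
```

The knob pointer is at 161.3° and zero is 161.2 to 161.6°, so the tare is done. The scoop's yaw is -15.6°. Plate middle to front edge measures 105.9 mm against 105 nominal, and the front is 75 mm wide against 77. So the grip point is (0.539, -0.3575). Next I'll grasp, lift and bring the scoop level to the pan.

```bash
cat > pour.py <<'E'
from h import *
pan=np.array([.5029,.0417]); HEAD=np.radians(100)
def tool(phi,under=.124,off=.03,head=HEAD):
    "TCP pose with the scoop tipped by phi, its lowest front corner at height under, lip off beyond the pan centre"
    S=R.from_euler("z",head)*R.from_euler("y",-phi)
    lip=np.array([*(pan+off*np.array([np.cos(head),np.sin(head)])),under+.033*np.cos(phi)+.002*np.sin(phi)])
    y=S.apply([-1,0,0]); z=S.apply([0,0,-1]); return lip+S.apply([.107,0,.058])-z*.003, R.from_matrix(np.c_[np.cross(y,z),y,z]).as_rotvec()
G=np.array([.539,-.3575]); YAW=np.radians(-15.6); DOWN=down(YAW+np.pi)
E
python3 - <<'E'
from pour import *
movep([*G,.20],DOWN); print(read_q().round(2)); print(line_to([*G,.094],speed=.1,force_limit=12),read_tool_pos().round(4),read_clock())
if abs(read_tool_pos()[2]-.094)<.003:
    clamp(); print("w",read_width(),read_force().round(1)); line_to([*G,.27],speed=.12); print("w",read_width(),read_force().round(1),read_clock())
    P=tool(0,under=.165); movep(*P); print(read_tool_pos()-P[0],read_q().round(2),read_width(),read_clock()); snap("scene","s1")
E
```

```text
[-0.63  0.53  1.66 -0.    0.96  2.78]
False [ 0.5394 -0.3578  0.0947] 15.3
w 0.011367832591661797 [0.8 0.3 3.7]
w 0.01101732021124367 [-0.2 -0.3 -1.8] 17.5833
[ 4.80091154e-04 -5.35791597e-04  2.85492596e-05] [ 0.29  0.28  1.9  -0.    0.96  1.69] 0.011224142646328771 19.525
```

View pics/s1.png

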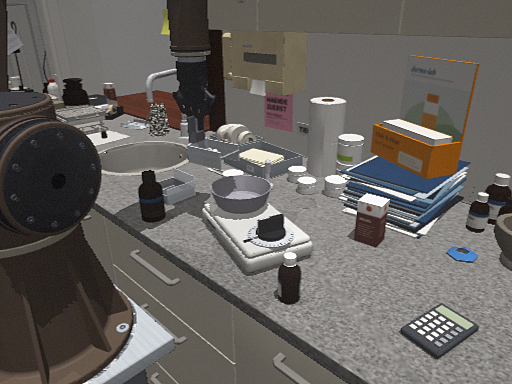

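The scoop is held level at (213,155) beside and above the pan, and the bystanders are untouched. I'll check its lip against the prediction and tip it slowly.

```bash
python3 - <<'E'
from pour import *
c=dict(np.load("pics/s1.npz")); d=np.array([np.cos(HEAD),np.sin(HEAD)]); n=np.array([-d[1],d[0]])
for s in (-.0385,.0385): print("wall front top",proj(c,[*(pan+.032*d+s*n),.21]).round(),"foot",proj(c,[*(pan+.032*d+s*n),.165]).round())
line_to(*tool(0,under=.126),speed=.1)
for p in (12,24,32,38,44,50,56): line_to(*tool(np.radians(p)),speed=.04 if p>24 else .07)
print(read_clock(),read_width(),(read_tool_pos()-tool(np.radians(56))[0]).round(4),read_force().round(1)); pause(.6); snap("scene","s2"); snap("top","t2"); snap("wrist","w3")
a=[cv2.imread(f"pics/{x}.png") for x in ("s2","t2","w3")]
b=np.vstack([np.hstack([cv2.resize(a[0][100:270,140:340],(400,340)),cv2.resize(a[1][130:250,190:331],(400,340))]),np.hstack([cv2.resize(a[2],(346,260)),np.zeros((260,454,3),np.uint8)])])
cv2.imwrite("pics/mix2.png",b)
E
```

```text
wall front top [238. 144.] foot [238. 161.]
wall front top [218. 152.] foot [219. 170.]
23.5167 0.01109864433838811 [-0.      0.0001 -0.0001] [-0.4  0.3 -2. ]
```

View pics/mix2.png

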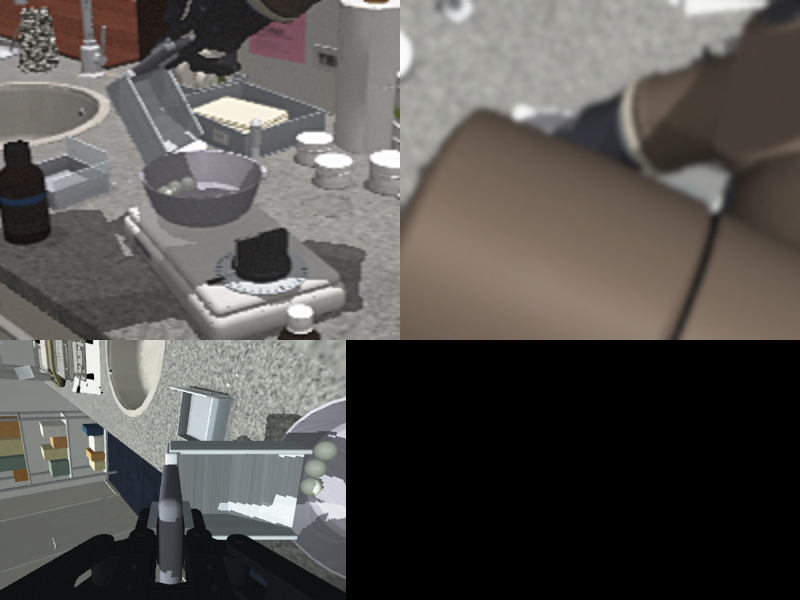

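The scoop is tipped and empty. The wrist view shows a bare floor and ramp, and the pellets lie in the pan. The knob pointer is still at the zero bar. Now I'll untip the scoop and stand it back where it was.

```bash
python3 - <<'E'
from pour import *
for p in (40,20,0): line_to(*tool(np.radians(p),under=.13),speed=.1)
line_to(*tool(0,under=.165),speed=.1)
movep([*G,.26],DOWN); line_to([*G,.11],speed=.12); print(read_force().round(1))
print(line_to([*G,.0925],speed=.02,force_limit=5),read_tool_pos().round(4),read_force().round(1),read_clock())
ungrasp(); pause(.2); line_to([*G,.25],speed=.12); 
movep([.45,-.28,.36],DOWN@np.eye(3) if 0 else down(YAW)); a=snap("wrist","w4")
movep([.45,-.06,.40],down(np.radians(22.2-50))); b=snap("wrist","w5"); print(read_clock())
cv2.imwrite("pics/mix3.png",np.vstack([np.hstack([cv2.resize(x["color"][:270,:,::-1],(400,211)) for x in (a,b)]),cv2.resize(b["color"][0:180,60:460,::-1],(800,360))]))
E
```

```text
[ 0.6  0.5 -1.4]
True [ 0.5391 -0.3575  0.0942] [0.4 0.4 8.1] 30.5333
36.625
```

View pics/mix3.png

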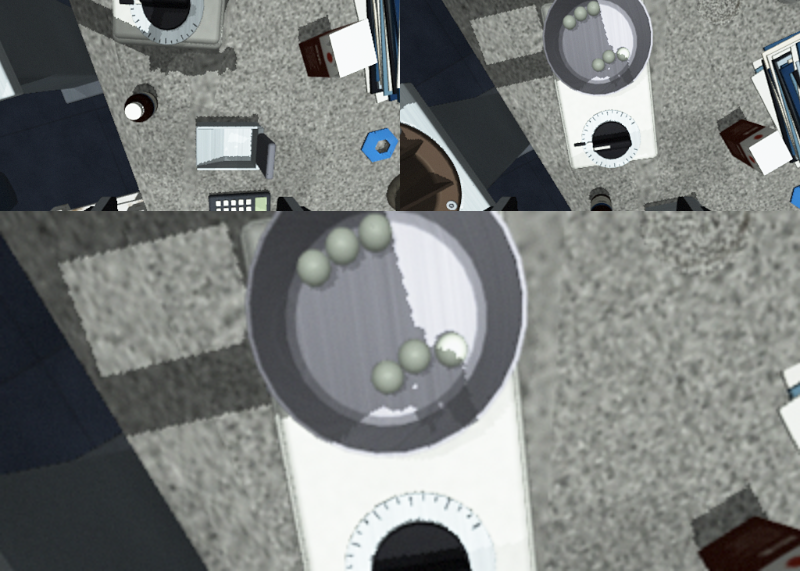

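All six pellets are in the pan: three at upper left and three at lower right. The scoop stands empty and upright at (228,145), the knob pointer lines up with the zero bar, and nothing else has moved. Handing in.

```bash
python3 -c "
from workcell import *
print(read_clock(),read_width(),job_done())"
```

```text
the job is handed in; nothing more can be done
36.625 0.08567364177689162 None
```

The job is handed in at 36.6 s: the tare knob is at zero, all six pellets are in the pan, the empty scoop stands upright where it started, and nothing else was moved.

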